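# Make up a sash counterweight on the bench scale

### The arm

A 6-joint arm with a two-finger parallel gripper is mounted at the origin on the work surface; the furniture and walls round the work are solid. World frame = base frame: x ahead of the robot, y to its left, z up, the work surface at z = 0. Lengths are in m, angles in rad, forces in N, time in s.
With the tool pointing down it reaches from about 0.325 to 0.9 m from the base axis. Payload 6.1 kg.
Tool frame: the origin (TCP) lies at the very end of the fingers, on their centre line; the grasp point (between the pads) lies 19 mm behind it (bot.grip_point_offset is the distance from the TCP to the grasp point, in m); z points along the fingers, y is the line along which they close (so a half turn about z gives the same grasp; the last joint's range is limited). The gripper opens to 87 mm and grips with 3 to 60 N. Pads are 19 mm wide; open, the fingers measure 117 mm over their backs; the gripper's body (75 mm by 190 mm) begins 51 mm behind the grasp point.
Start: joints at [-1.374, 0.22, 1.526, -0, 1.395, -0.126], TCP at [0.198, -0.593, 0.223] pointing down, gripper open.
Joint ranges: [-2.98, 2.98], [-0.91, 2.08], [0.09, 2.57], [-1.24, 4.39], [0.2, 2.65], [-2.68, 2.68]. Speed limits (rad/s): [2.57, 2.57, 3.01, 3.14, 3.14, 3.14].

### API

Orientations are given as a 3x3 rotation matrix whose columns are the frame's x, y, z axes.
In Python, from cell import bot gives the robot as it stands.
- The arm moves only by the shell command python3 -m creep 'ROWS'. ROWS is text: rows parted by semicolons, each of 5 numbers parted by spaces: the shift along the tool's x, y, z in m, then the turn about the tool's z in rad, then the opening, from 0 (shut) to 1 (fully open). A call has 1 to 8 rows; each row shifts and turns the commanded pose from where the row before left it, along the tool's axes as they then stand; what a row does not reach is not made up. A row lasts 1/8 s, in which the tool goes at most 62.5 mm and 10.7 degrees, less where a joint would pass 70% of its speed; a pose out of reach is approached as far as the arm can. A call is refused whole if a number of a shift passes 0.0625 or a number of a turn 0.188, either way. A call with a gripper value outside its range is refused whole. The fingers move at their own pace and stop on an object; the grip force is fixed at half the most. Time passes only in rows, so rows that do not move let the fingers close. It gives the time, the measured TCP pose, the force, the opening and the grip force at its end, in the units of the state.
- bot.get_state(): the state, without advancing time (a new reading comes with each control period).
- bot.snapshot(name): name is "side" or "top" or "wrist"; returns the picture (480x640x3 uint8, red, green, blue); there is no depth.
- bot.calibration(name): a dict with "K" (3x3 intrinsics, pixels), "extrinsics" (4x4, takes a point from camera to world coordinates); the wrist camera has in their place "hand_eye" (4x4, takes a point from camera to tool coordinates, whose origin is the TCP and whose axes are the flange's). Camera axes: x right, y up, looking along -z (the intrinsics and any distortion apply to the point x, -y, -z); pixel columns grow to the right and rows downward; lengths in m; the calibration is good to about 2 mm. A picture is of the moment at which its call begins: read the wrist's pose just before it. calibration takes no time and is no camera call.
- bot.sign_off(): hands the job in; it is judged then, once.
The state is a dict: "clock": time; "q": joint angles; "joint_velocities": joint speeds; "effort": joint torques, N m; "eef_pos": TCP position; "eef_rot": TCP orientation; "force": force on the tool from outside, world axes, zero at the start; "torque": the same for the moment, N m; "grip_width": finger opening in m; "grasp_force": force on a finger pad.
Only numpy, scipy, OpenCV 4.12 (cv2) and the standard library are available. Lean on these libraries where they do the work, as an engineer would, in place of code of your own. Each camera call takes 0.05 s, during which the arm holds its last target. There are 200 camera calls.

### The job

Make up the counterweight for a sliding sash: take make-weights from the sloping rack one at a time and lay them on the scale's pan with the main weight, until the scale's red needle stands within the green band. Then stop, and leave a make-weight that is not needed in the rack; do not slam the pan down onto its stop, drop a weight on the bench, or disturb the other things.

Things in the scene. Friction and masses are not known exactly. Their poses are not given: they have to be found in the camera images.
- needle (a joint): Angle of the scale's red needle, rad, clockwise from the zero mark at about 7 o'clock on the dial; 0 with an empty pan, 1.309 rad per kg on the pan (5.236 rad at 4 kg, the last mark). It swings a little and is still about 1 s after a load is set down.
- set_band (a joint): Angle of the middle of the green band on the same dial, rad, clockwise from the same zero mark. The band is 0.77 rad wide, so it reaches 0.385 rad to either side of this value; it is set before you start and stays so.
- pan (a joint): How far the load has pressed the pan down, m: 0 empty, 0.006 per kg (spring 1635 N/m, lightly damped); its bottom stop is at 0.032.
- needle_tip (a point): Tip of the red needle, 48 mm from the centre of the dial.
- band_middle (a point): Middle of the green band, 48 mm from the centre of the dial (the needle tip is there when it points to the middle of the band).
- pan_centre (a point): Centre of the pan's flat floor, on its upper face, about 0.10 m above the bench when loaded. The pan is a steel tray 176 mm (its x) by 260 mm (its y) with a rim 5 mm high above the floor; z is up. It sinks as it is loaded.
- dial_scale: Blue mechanical bench scale, fixed. Origin on the bench under the middle of the pan; its -x side is the front. Behind the pan stands a head with a round white dial 120 mm across, facing forward and leaning back 35 degrees, its centre 116 mm behind the origin and 186 mm up, its top edge 240 mm up, its lower edge reaching forward to 81 mm behind the origin.
- main_weight: Dark cast-iron main weight lying on the rear half of the pan, a block 40 mm (x) by 140 mm (y) by 38 mm high with an eye at its +y end (156 mm over all); its mass varies from case to case. Origin under its middle, in its underside, z up.
- weight_rack: Fixed plywood rack. Board rises from its front (-x) at 0.44 rad (25 degrees); weights lie on it 66 mm apart in y, length up the slope, lower ends on a 12 mm high lip. Fins 12 mm high, 8 mm wide stand between them along the lowest 20 mm only. Origin on the bench below the middle of the row; board top runs from 42 mm in front of it (34 mm up) to 81 mm behind (92 mm up).
- paint_tin: Bystander: white and red paint tin, 78 mm across and 77 mm high; origin in its underside.
- tape_measure: Bystander: yellow and black tape measure, standing, 38 x 87 x 73 mm high; origin in its underside.
- mug: Bystander: green mug, 96 mm high; origin in its underside.
- make_weight_0: One of three alike dark cast-iron make-weights: a bar 92 mm long (its x) by 30 mm wide (y) by 30 mm high (z), about 0.5 kg. Origin at the middle of its underside; on the rack its x runs up the slope and its z is square to the board.
- make_weight_1: One of three alike dark cast-iron make-weights: a bar 92 mm long (its x) by 30 mm wide (y) by 30 mm high (z), about 0.5 kg. Origin at the middle of its underside; on the rack its x runs up the slope and its z is square to the board.
- make_weight_2: One of three alike dark cast-iron make-weights: a bar 92 mm long (its x) by 30 mm wide (y) by 30 mm high (z), about 0.5 kg. Origin at the middle of its underside; on the rack its x runs up the slope and its z is square to the board.
Not all that is in view belongs to the job. Leave any brown look-alike of the make_weight_2 alone.

How it is judged:
By the outcome, as a careful person would: the job done as asked, in the order asked, and still so for the second after the job is handed in, with the robot touching nothing.
It also fails if it takes over 72 s, if anything falls off the work surface, if the arm or the gripper's body presses on something with over 40 N, if the wrist force passes 120 N, or if a joint passes its speed limit or range.

## Working session

There is one attempt and no reset: what is moved stays moved. The work goes in short steps, Python scripts to look and compute and a shell command to move; the robot and the scene stay as the last step left them, time stands still between calls to the robot, and variables do not carry over. Pictures are saved under pics/ and viewed, at most 10 in all, crops included, and the job is handed in when it is done.

```bash
mkdir -p pics; cat > h.py <<'E'
import numpy as np, cv2
from cell import bot
def save(n,f,crop=None,s=1):
    im=bot.snapshot(n)
    if crop: r0,r1,c0,c1=crop; im=im[r0:r1,c0:c1]
    if s!=1: im=cv2.resize(im,None,fx=s,fy=s,interpolation=cv2.INTER_CUBIC)
    cv2.imwrite('pics/'+f,im[:,:,::-1])
def E(n):
    c=bot.calibration(n)
    if 'extrinsics' in c: return np.array(c['K']),np.array(c['extrinsics']),c
    s=bot.get_state();T=np.eye(4);T[:3,:3]=s['eef_rot'];T[:3,3]=s['eef_pos']
    return np.array(c['K']),T@np.array(c['hand_eye']),c
def ray(n,u,v):
    K,X,c=E(n);d=np.linalg.inv(K)@[u,v,1];d=X[:3,:3]@(d*[1,-1,-1]);return X[:3,3],d
def atz(n,u,v,z):
    o,d=ray(n,u,v);return o+d*(z-o[2])/d[2]
def proj(n,p):
    K,X,c=E(n);q=np.linalg.inv(X)@np.append(p,1);q=K@(q[:3]*[1,-1,-1]);return q[:2]/q[2]
E
python3 - <<'E'
from h import *
save('top','top1.png');save('side','side1.png')
for n in('top','side','wrist'):
    c=bot.calibration(n);print(n,{k:np.round(v,3).tolist() for k,v in c.items() if not isinstance(v,str)})
print(bot.get_state()['eef_rot'],bot.get_state()['clock'])
E
```

```text
top {'K': [[610.061, 0.0, 327.038], [0.0, 610.061, 237.305], [0.0, 0.0, 1.0]], 'extrinsics': [[0.001, 0.989, -0.149, 0.165], [-1.0, -0.001, -0.01, -0.112], [-0.01, 0.149, 0.989, 1.896], [0.0, 0.0, 0.0, 1.0]]}
side {'K': [[579.947, 0.0, 322.028], [0.0, 579.947, 242.699], [0.0, 0.0, 1.0]], 'extrinsics': [[-0.794, -0.352, 0.496, 1.11], [0.607, -0.427, 0.67, 0.834], [-0.024, 0.833, 0.553, 0.879], [0.0, 0.0, 0.0, 1.0]]}
wrist {'K': [[386.345, 0.0, 327.623], [0.0, 386.345, 242.46], [0.0, 0.0, 1.0]], 'hand_eye': [[0.0, 0.964, 0.264, 0.072], [1.0, -0.0, -0.0, -0.001], [-0.0, 0.264, -0.964, -0.163], [0.0, 0.0, 0.0, 1.0]]}
[[ 9.48360300e-01  3.17194913e-01 -3.58283034e-04]
 [ 3.17195044e-01 -9.48358725e-01  1.74141050e-03]
 [ 2.12585711e-04 -1.76513019e-03 -9.99998420e-01]] 0.1
```

View pics/top1.png

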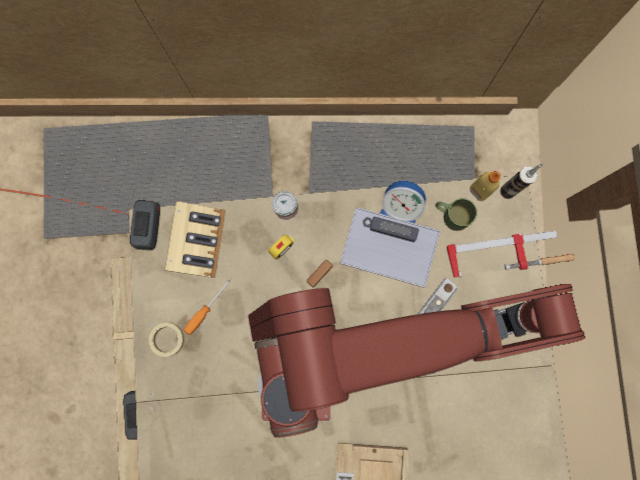

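View pics/side1.png

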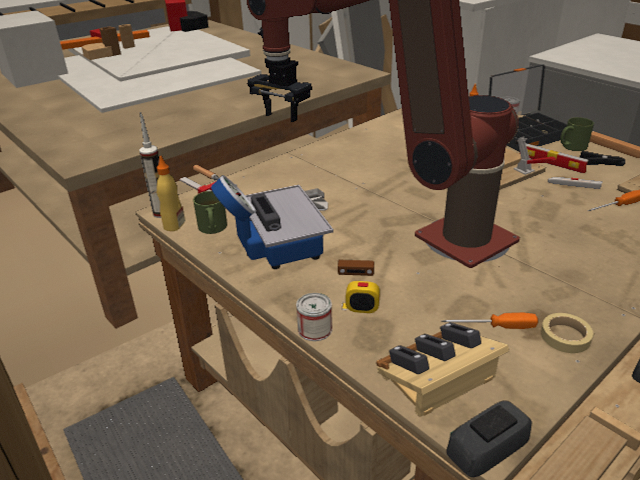

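```bash
python3 - <<'E'
from h import *
im=cv2.imread('pics/top1.png')
a=cv2.resize(im[195:285,160:235],None,fx=5,fy=5,interpolation=cv2.INTER_CUBIC)
b=cv2.resize(im[175:287,340:420],None,fx=4,fy=4,interpolation=cv2.INTER_CUBIC)
b=cv2.resize(im[177:227,380:430],None,fx=8,fy=8,interpolation=cv2.INTER_CUBIC)
o=np.zeros((450,775,3),np.uint8);o[:a.shape[0],:375]=a;o[:400,375:]=b
cv2.imwrite('pics/z1.png',o)
for u,v in((205,218),(201,240),(199,260)):print(atz('top',u,v,.08))
for u,v in((360,209),(439,230),(424,286),(340,263),(372,222),(416,236)):print(atz('top',u,v,.10))
print(atz('top',404,202,.186))
E
```

```text
[0.4988693  0.27601482 0.08      ]
[0.43148478 0.28603255 0.08      ]
[0.37085087 0.29012673 0.08      ]
[ 0.52208857 -0.1928578   0.1       ]
[ 0.45812204 -0.42746051  0.1       ]
[ 0.29152458 -0.37904975  0.1       ]
[ 0.35949688 -0.13254056  0.1       ]
[ 0.48250569 -0.22838559  0.1       ]
[ 0.44010647 -0.35870648  0.1       ]
[ 0.52520514 -0.3147482   0.186     ]
```

View pics/z1.png

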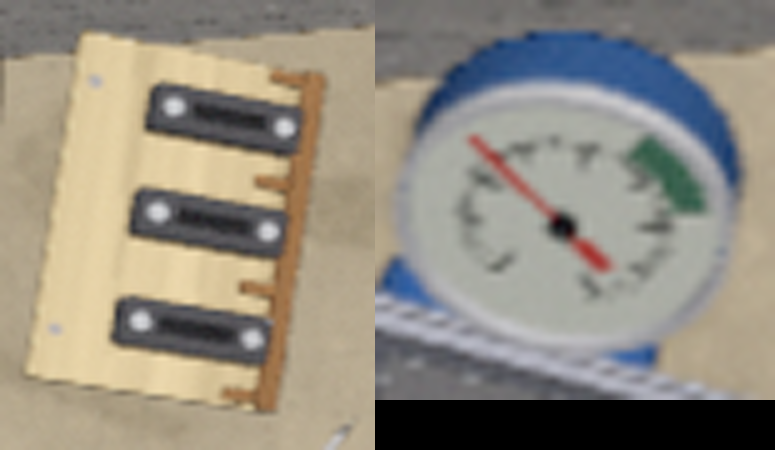

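```bash
cat >> h.py <<'E'
def go(p,yaw):
    """shift left in tool axes (after the turn), turn about tool z"""
    s=bot.get_state();R=np.array(s['eef_rot']);y0=np.arctan2(R[1,0],R[0,0])
    t=-(yaw-y0);c,sn=np.cos(yaw),np.sin(yaw)
    d=np.array(p)-s['eef_pos'];a=np.array([[c,sn,0],[sn,-c,0],[0,0,-1]])@d
    print('t',round(s['clock'],2),'pos',np.round(s['eef_pos'],4),'yaw',round(y0,3),'turn',round(t,3),'shift',np.round(a,4),'rows',np.round(np.abs(a).max()/.0625,1))
def dialang(n,us,org,yaw):
    c,s=np.cos(yaw),np.sin(yaw);ex=np.array([c,s,0]);ey=np.array([-s,c,0]);b=np.radians(35)
    nrm=-ex*np.cos(b)+np.array([0,0,np.sin(b)]);up=ex*np.sin(b)+np.array([0,0,np.cos(b)])
    C=np.array([org[0],org[1],0])+ex*.116+np.array([0,0,.186]);P=[]
    for u,v in us:
        o,d=ray(n,u,v);P.append(o+d*((C-o)@nrm)/(d@nrm))
    # viewed from front (looking +x): right = -ey
    for p in P[1:]:
        q=p-P[0];a=np.arctan2(q@-ey,q@up);print('ang',round((a+np.radians(150))%(2*np.pi),3),'r',round(np.linalg.norm(q),4))
    print('C err',P[0]-C)
E
python3 - <<'E'
from h import *
f=lambda x,y:(380+(x-375)/8,177+y/8)
dialang('top',[f(562,227),f(472,138),f(672,173),f(645,143),f(706,210),f(500,265),f(590,290)],(.408,-.283),-.29)
g=lambda x,y:(160+x/5,195+y/5)
# lower/upper end tops of bars (bolts) on top face
for lo,hi in(((285,127),(175,106)),((269,231),(158,212)),((253,339),(141,320))):
    a=atz('top',*g(*lo),.067);b=atz('top',*g(*hi),.094);d=b-a
    print((a+b)/2,np.arctan2(d[1],d[0]),np.hypot(d[0],d[1]))
go((.5,0,.33),1.43)
E
```

```text
ang 1.665 r 0.0496
ang 3.277 r 0.0492
ang 2.965 r 0.0519
ang 3.661 r 0.0531
ang 0.042 r 0.0309
ang 5.171 r 0.0307
C err [-0.00276499  0.00280324 -0.00492872]
[0.49780665 0.2726173  0.0805    ] 1.4404307763325772 0.061985331391860826
[0.43350082 0.2806265  0.0805    ] 1.4473659656360978 0.06204358711682834
[0.36804096 0.28849725 0.0805    ] 1.4344608417425972 0.06228839335847255
t 0.1 pos [ 0.1981 -0.5922  0.2215] yaw 0.323 turn -1.107 shift [ 0.6287  0.2158 -0.1085] rows 10.1
```

```bash
python3 -m creep '0 0 -0.02 -0.185 0.63;0 0 -0.02 -0.185 0.63;0 0 -0.02 -0.185 0.63;0 0 -0.02 -0.185 0.63;0 0 -0.02 -0.185 0.63;0 0 -0.01 -0.185 0.63;0.06 0.03 0 0 0.63;0.06 0.03 0 0 0.63'; python3 -c "
from h import *
go((.5,0,.33),1.445)"
```

```text
clock: 1.1
eef_pos: [0.2692, -0.4886, 0.3317]
eef_rot: [[0.139, 0.99, -0.0], [0.99, -0.139, 0.001], [0.001, -0.0, -1.0]]
force: [1.4, -0.6, 0.2]
grip_width: 0.0549
grasp_force: 0.0
t 1.1 pos [ 0.2692 -0.4886  0.3317] yaw 1.431 turn -0.014 shift [0.5137 0.1676 0.0017] rows 8.2
```

```bash
python3 -m creep '0.06 0.025 0 -0.014 0.63;0.06 0.025 0 0 0.63;0.06 0.025 0 0 0.63;0.06 0.02 0 0 0.63;0.06 0.02 0 0 0.63;0.06 0.02 0 0 0.63;0.06 0.02 0 0 0.63;0.06 0.01 0 0 0.63'; python3 -c "
from h import *
go((.4978,.2726,.2),1.445)"
```

```text
clock: 2.1
eef_pos: [0.4883, -0.0414, 0.3321]
eef_rot: [[0.124, 0.992, -0.0], [0.992, -0.124, 0.0], [-0.0, -0.0, -1.0]]
force: [0.4, -0.1, -0.5]
grip_width: 0.0546
grasp_force: 0.0
t 2.1 pos [ 0.4883 -0.0414  0.3321] yaw 1.447 turn 0.002 shift [ 0.3127 -0.03    0.1321] rows 5.0
```

```bash
python3 -m creep '0.06 -0.006 0.01 0 0.63;0.06 -0.006 0.02 0 0.63;0.06 -0.006 0.02 0 0.63;0.06 -0.006 0.025 0 0.63;0.05 -0.006 0.025 0 0.63;0.0 0 0.02 0 0.63;0 0 0 0 0.63'; python3 -c "
from h import *
go((.4978,.2726,.2),1.445)
save('wrist','w1.png')
for p in((.4978,.2726,.0805),(.4335,.2806,.0805),(.368,.2885,.0805)):print(proj('wrist',p))"
```

```text
clock: 2.98
eef_pos: [0.4923, 0.2427, 0.2118]
eef_rot: [[0.123, 0.992, -0.005], [0.992, -0.123, -0.002], [-0.003, -0.004, -1.0]]
force: [0.3, -0.5, -0.1]
grip_width: 0.0549
grasp_force: 0.0
t 2.98 pos [0.4923 0.2427 0.2118] yaw 1.448 turn 0.003 shift [0.0303 0.0017 0.0118] rows 0.5
[329.77616485 193.24995464]
[245.25524222 193.27959124]
[159.28415103 193.6315824 ]
```

View pics/w1.png

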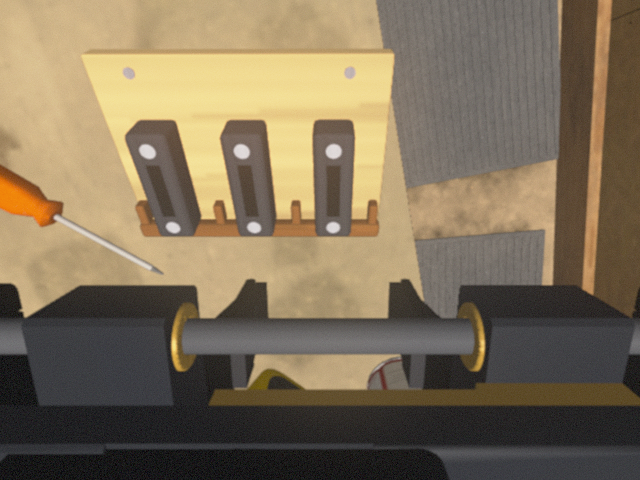

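```bash
python3 -m creep '0.036 0.003 0 0 0.63;0 0 0.03 0 0.63;0 0 0.03 0 0.63;0 0 0.03 0 0.63;0 0 0 0 0.63'; python3 -c "
from h import *
go((.5003,.281,.062),1.445)"
```

```text
clock: 3.65
eef_pos: [0.5006, 0.2769, 0.1231]
eef_rot: [[0.126, 0.992, -0.003], [0.992, -0.126, -0.001], [-0.002, -0.003, -1.0]]
force: [-1.0, -0.8, -0.4]
grip_width: 0.0549
grasp_force: 0.0
t 3.65 pos [0.5006 0.2769 0.1231] yaw 1.445 turn -0.0 shift [ 0.004  -0.0008  0.0611] rows 1.0
```

```bash
python3 -m creep '0.004 0 0.03 0 0.63;0 0 0.02 0 0.63;0 0 0.01 0 0.63;0 0 0 0 0.63;0 0 0 0 0.2;0 0 0 0 0.2;0 0 0 0 0.2'
```

```text
clock: 4.53
eef_pos: [0.5021, 0.283, 0.0648]
eef_rot: [[0.124, 0.992, 0.001], [0.992, -0.124, 0.0], [0.0, 0.001, -1.0]]
force: [-0.5, 0.4, -0.3]
grip_width: 0.0325
grasp_force: 0.3
```

```bash
python3 -m creep '0 0 0 0 0.2;0 0 0 0 0.2;0 0 -0.02 0 0.2;0 0 -0.05 0 0.2;0 0 -0.06 0 0.2;0 0 -0.06 0 0.2;0 0 0 0 0.2'; python3 -c "
from h import *
y=-.29;c,s=np.cos(y),np.sin(y);O=np.array([.408,-.283]);R=np.array([[c,-s],[s,c]])
for l in((-.04,.06),(-.04,-.06)):
  p=O+R@l;print(p);go((*p,.23),1.28)
go((.47,0,.28),1.28)
"
```

```text
clock: 5.4
eef_pos: [0.505, 0.2842, 0.262]
eef_rot: [[0.124, 0.992, 0.012], [0.992, -0.124, 0.005], [0.006, 0.011, -1.0]]
force: [0.5, 0.0, -4.9]
grip_width: 0.0298
grasp_force: 30.0
[ 0.38682738 -0.21406728]
t 5.4 pos [0.505  0.2842 0.262 ] yaw 1.447 turn 0.167 shift [-0.5112  0.0296  0.032 ] rows 8.2
[ 0.35251311 -0.32905654]
t 5.4 pos [0.505  0.2842 0.262 ] yaw 1.447 turn 0.167 shift [-0.6312  0.0297  0.032 ] rows 10.1
t 5.4 pos [0.505  0.2842 0.262 ] yaw 1.447 turn 0.167 shift [-0.2823  0.0479 -0.018 ] rows 4.5
```

```bash
python3 -m creep '-0.03 0.004 -0.01 0.08 0.2;-0.05 0.004 0 0.08 0.2;-0.06 0.004 0 0.007 0.2;-0.06 0.004 0 0 0.2;-0.06 0.004 0 0 0.2;-0.06 0.004 0 0 0.2;-0.05 0.004 0 0 0.2;-0.03 0 0 0 0.2'; python3 -m creep '0 0 0 0 0.2'; python3 -c "
from h import *
go((.387,-.214,.23),1.28)
save('wrist','w2.png')
y=-.29;c,s=np.cos(y),np.sin(y);O=np.array([.408,-.283]);R=np.array([[c,-s],[s,c]])
for l in((-.088,.13),(.088,.13),(.088,-.13),(-.088,-.13),(-.04,-.06)):print(l,proj('wrist',(*(O+R@l),.098)))"
```

```text
clock: 6.4
eef_pos: [0.4219, -0.1113, 0.2627]
eef_rot: [[0.289, 0.957, -0.002], [0.957, -0.289, 0.001], [-0.0, -0.003, -1.0]]
force: [-0.5, -0.7, -5.8]
grip_width: 0.0298
grasp_force: 30.0
clock: 6.52
eef_pos: [0.4221, -0.1109, 0.2627]
eef_rot: [[0.291, 0.957, -0.003], [0.957, -0.291, 0.001], [-0.0, -0.003, -1.0]]
force: [0.1, 0.7, -4.8]
grip_width: 0.0298
grasp_force: 30.0
t 6.53 pos [ 0.4221 -0.1109  0.2627] yaw 1.276 turn -0.004 shift [-0.1088 -0.0041  0.0327] rows 1.7
(-0.088, 0.13) [270.57510487 267.29680992]
(0.088, 0.13) [467.44179319 266.81436483]
(0.088, -0.13) [445.05993847 496.90870094]
(-0.088, -0.13) [280.80701517 497.0442323 ]
(-0.04, -0.06) [325.24713122 442.96396753]
```

View pics/w2.png

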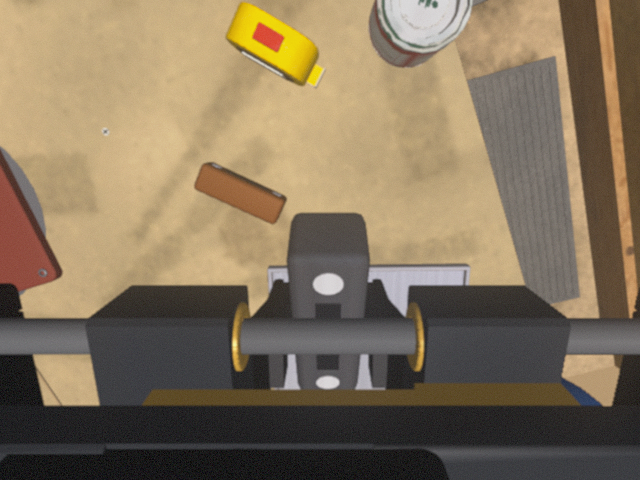

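```bash
python3 -c "
from h import *
go((.3525,-.329,.15),1.28)"; python3 -m creep '-0.06 -0.001 0 0 0.2;-0.06 -0.001 0 0 0.2;-0.06 -0.001 0.02 0 0.2;-0.05 -0.001 0.03 0 0.2;0 0 0.03 0 0.2;0 0 0.02 0 0.2;0 0 0 0 0.2'; python3 -c "
from h import *
go((.3525,-.329,.131),1.28)"
```

```text
t 6.58 pos [ 0.4225 -0.1098  0.2629] yaw 1.277 turn -0.003 shift [-0.2301 -0.0042  0.1129] rows 3.7
clock: 7.45
eef_pos: [0.3533, -0.3255, 0.1618]
eef_rot: [[0.286, 0.958, -0.003], [0.958, -0.286, 0.005], [0.004, -0.005, -1.0]]
force: [0.0, 0.6, -4.6]
grip_width: 0.0299
grasp_force: 30.0
t 7.45 pos [ 0.3533 -0.3255  0.1618] yaw 1.281 turn 0.001 shift [-0.0036  0.0003  0.0308] rows 0.5
```

```bash
python3 -m creep '-0.003 0 0.015 0 0.2;0 0 0.01 0 0.2;0 0 0.005 0 0.2;0 0 0.004 0 0.2;0 0 0 0 0.2;0 0 0 0 0.2'; python3 -m creep '0 0 0.004 0 0.2;0 0 0.004 0 0.2;0 0 0 0 0.2'
```

```text
clock: 8.2
eef_pos: [0.3534, -0.3311, 0.1312]
eef_rot: [[0.287, 0.958, 0.001], [0.958, -0.287, -0.001], [-0.0, 0.001, -1.0]]
force: [0.2, 3.2, 0.7]
grip_width: 0.0298
grasp_force: 30.0
clock: 8.57
eef_pos: [0.3539, -0.3305, 0.1235]
eef_rot: [[0.287, 0.958, 0.001], [0.958, -0.287, 0.001], [0.001, 0.001, -1.0]]
force: [-1.0, 7.8, 10.1]
grip_width: 0.0299
grasp_force: 30.0
```

```bash
python3 -m creep '0 0 0.003 0 0.2;0 0 0.002 0 0.2;0 0 0 0 0.2'
```

```text
clock: 8.95
eef_pos: [0.3546, -0.3311, 0.1187]
eef_rot: [[0.287, 0.958, 0.003], [0.958, -0.287, -0.001], [-0.0, 0.003, -1.0]]
force: [2.9, 5.5, 7.3]
grip_width: 0.0298
grasp_force: 30.0
```

```bash
python3 -m creep '0 0 0.003 0 0.2;0 0 0.003 0 0.2;0 0 0 0 0.2'; python3 -m creep '0 0 0.003 0 0.2;0 0 0.003 0 0.2;0 0 0 0 0.2'
```

```text
clock: 9.32
eef_pos: [0.3544, -0.3313, 0.1123]
eef_rot: [[0.287, 0.958, 0.003], [0.958, -0.287, -0.001], [-0.001, 0.003, -1.0]]
force: [2.2, 3.4, 3.5]
grip_width: 0.03
grasp_force: 30.0
clock: 9.7
eef_pos: [0.3541, -0.3315, 0.1063]
eef_rot: [[0.287, 0.958, 0.002], [0.958, -0.287, -0.001], [-0.001, 0.002, -1.0]]
force: [3.2, 4.8, 7.0]
grip_width: 0.0297
grasp_force: 30.0
```

```bash
python3 -c "
from h import *
save('wrist','w3.png',(0,480,150,640))"
```

```text
(no output)
```

View pics/w3.png

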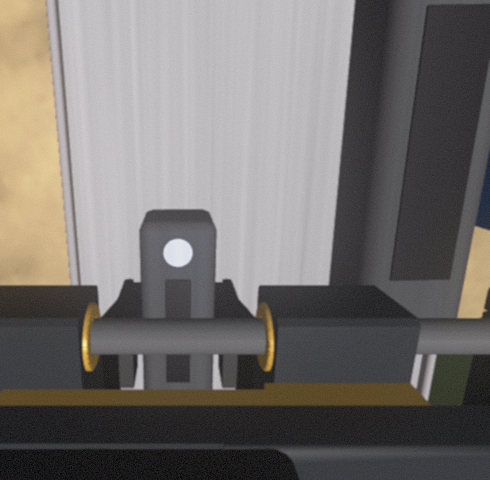

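```bash
python3 -m creep '0 0 0.002 0 0.2;0 0 0.001 0 0.2;0 0 0 0 0.2'
```

```text
clock: 10.12
eef_pos: [0.3541, -0.3315, 0.1039]
eef_rot: [[0.287, 0.958, 0.002], [0.958, -0.287, -0.001], [-0.001, 0.002, -1.0]]
force: [1.0, 5.5, 11.2]
grip_width: 0.0296
grasp_force: 30.0
```

```bash
python3 -m creep '0 0 -0.004 0 0.2;0 0 -0.003 0 0.2;0 0 0 0 0.2;0 0 0 0 0.45;0 0 0 0 0.63;0 0 0 0 0.63;0 0 -0.01 0 0.63;0 0 -0.04 0 0.63'; python3 -m creep '0 0 -0.05 0 0.63;0 0 -0.05 0 0.63;0 0 0 0 0.63'; python3 -c "
from h import *
go((.45,-.05,.27),1.4)
go((.4345,.289,.2),1.445)"
```

```text
clock: 11.12
eef_pos: [0.3517, -0.3293, 0.1581]
eef_rot: [[0.287, 0.958, -0.004], [0.958, -0.287, 0.004], [0.003, -0.005, -1.0]]
force: [0.2, -0.9, 0.3]
grip_width: 0.0544
grasp_force: 0.0
clock: 11.5
eef_pos: [0.3548, -0.3331, 0.2654]
eef_rot: [[0.287, 0.958, 0.006], [0.958, -0.287, -0.008], [-0.006, 0.008, -1.0]]
force: [-0.9, 0.3, -0.3]
grip_width: 0.0549
grasp_force: 0.0
t 11.5 pos [ 0.3548 -0.3331  0.2654] yaw 1.28 turn -0.12 shift [ 0.2952  0.0457 -0.0046] rows 4.7
t 11.5 pos [ 0.3548 -0.3331  0.2654] yaw 1.28 turn -0.165 shift [0.6272 0.001  0.0654] rows 10.0
```

```bash
python3 -m creep '0.03 0 0 -0.16 0.63;0.06 0 0 0 0.63;0.06 0 0 0 0.63;0.06 0 0 0 0.63;0.06 0 0 0 0.63;0.06 0 0 0 0.63;0.06 0 0 0 0.63;0.06 0 0 0 0.63'; python3 -c "
from h import *
go((.435,.29,.13),1.445)"
```

```text
clock: 12.5
eef_pos: [0.4161, 0.1162, 0.2592]
eef_rot: [[0.131, 0.991, 0.0], [0.991, -0.131, -0.0], [-0.0, 0.0, -1.0]]
force: [1.0, -0.8, -0.8]
grip_width: 0.0553
grasp_force: 0.0
t 12.5 pos [0.4161 0.1162 0.2592] yaw 1.44 turn -0.005 shift [ 0.1748 -0.0031  0.1292] rows 2.8
```

```bash
python3 - <<'E'
from h import *
im=bot.snapshot('top')[177:227,380:430]
cv2.imwrite('pics/d2.png',cv2.resize(im,None,fx=8,fy=8,interpolation=cv2.INTER_CUBIC)[:,:,::-1])
# red needle pixels
r=im.astype(int);m=(r[...,0]>130)&(r[...,1]<110);v,u=np.nonzero(m);print(list(zip(u+380,v+177)))
E
```

```text
[(np.int64(402), np.int64(192)), (np.int64(402), np.int64(193)), (np.int64(402), np.int64(195)), (np.int64(402), np.int64(196)), (np.int64(402), np.int64(197)), (np.int64(403), np.int64(200)), (np.int64(403), np.int64(201)), (np.int64(403), np.int64(202)), (np.int64(403), np.int64(203)), (np.int64(403), np.int64(207)), (np.int64(403), np.int64(208)), (np.int64(404), np.int64(208)), (np.int64(403), np.int64(209)), (np.int64(404), np.int64(209)), (np.int64(403), np.int64(210)), (np.int64(404), np.int64(210)), (np.int64(403), np.int64(211)), (np.int64(404), np.int64(211))]
```

View pics/d2.png

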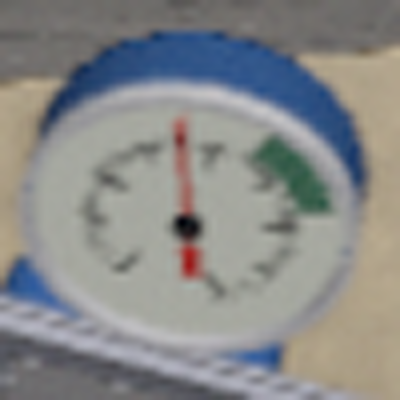

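```bash
python3 -m creep '0.06 -0.001 0.02 -0.005 0.63;0.06 -0.001 0.03 0 0.63;0.055 -0.001 0.03 0 0.63;0 0 0.03 0 0.63;0 0 0.02 0 0.63;0 0 0 0 0.63'; python3 -c "
from h import *
go((.435,.29,.062),1.445)
f=lambda x,y:(380+x/8,177+y/8)
dialang('top',[f(187,227),f(180,120),f(189,277)],(.408,-.283),-.29)"
```

```text
clock: 13.3
eef_pos: [0.4333, 0.2825, 0.1293]
eef_rot: [[0.125, 0.992, -0.005], [0.992, -0.125, -0.002], [-0.003, -0.005, -1.0]]
force: [0.6, 0.0, -0.3]
grip_width: 0.0548
grasp_force: 0.0
t 13.3 pos [0.4333 0.2825 0.1293] yaw 1.445 turn 0.0 shift [0.0077 0.0007 0.0673] rows 1.1
ang 2.317 r 0.0497
ang 5.478 r 0.0239
C err [-0.00276499  0.00280324 -0.00492872]
```

```bash
python3 -m creep '0.007 0.001 0.03 0 0.63;0 0 0.02 0 0.63;0 0 0.015 0 0.63;0 0 0 0 0.63;0 0 0 0 0.2;0 0 0 0 0.2;0 0 0 0 0.2;0 0 0 0 0.2'; python3 -m creep '0 0 0 0 0.2;0 0 -0.02 0 0.2;0 0 -0.05 0 0.2;0 0 -0.06 0 0.2;0 0 -0.06 0 0.2;0 0 -0.01 0 0.2'; python3 -c "
from h import *
go((.3868,-.214,.27),1.28)"
```

```text
clock: 14.3
eef_pos: [0.4374, 0.2902, 0.0674]
eef_rot: [[0.126, 0.992, 0.0], [0.992, -0.126, 0.0], [0.0, 0.0, -1.0]]
force: [-1.6, -0.7, 3.8]
grip_width: 0.03
grasp_force: 30.0
clock: 15.05
eef_pos: [0.4392, 0.2911, 0.2712]
eef_rot: [[0.126, 0.992, 0.007], [0.992, -0.126, 0.003], [0.004, 0.007, -1.0]]
force: [-0.5, -0.5, -5.7]
grip_width: 0.0299
grasp_force: 30.0
t 15.05 pos [0.4392 0.2911 0.2712] yaw 1.445 turn 0.165 shift [-0.4989  0.0946  0.0012] rows 8.0
```

```bash
python3 -m creep '-0.02 0.008 0 0.083 0.2;-0.06 0.013 0 0.082 0.2;-0.06 0.013 0 0 0.2;-0.06 0.013 0 0 0.2;-0.06 0.013 0 0 0.2;-0.06 0.013 0 0 0.2;-0.06 0.013 0 0 0.2;-0.06 0.013 0 0 0.2'; python3 -c "
from h import *
go((.3868,-.214,.14),1.28)"
```

```text
clock: 16.05
eef_pos: [0.4127, -0.1606, 0.2639]
eef_rot: [[0.287, 0.958, -0.003], [0.958, -0.287, 0.002], [0.001, -0.004, -1.0]]
force: [1.8, -0.1, -5.1]
grip_width: 0.0295
grasp_force: 30.0
t 16.05 pos [ 0.4127 -0.1606  0.2639] yaw 1.28 turn -0.0 shift [-0.0586 -0.0095  0.1239] rows 2.0
```

```bash
python3 -m creep '-0.045 -0.01 0.02 0 0.2;-0.009 0 0.04 0 0.2;0 0 0.04 0 0.2;0 0 0.02 0 0.2;0 0 0 0 0.2'; python3 -c "
from h import *
go((.388,-.2102,.133),1.28)"
```

```text
clock: 16.68
eef_pos: [0.3864, -0.2061, 0.1425]
eef_rot: [[0.287, 0.958, -0.007], [0.958, -0.287, 0.005], [0.003, -0.008, -1.0]]
force: [-0.2, 0.4, -5.1]
grip_width: 0.0297
grasp_force: 30.0
t 16.68 pos [ 0.3864 -0.2061  0.1425] yaw 1.279 turn -0.001 shift [-0.0034  0.0027  0.0095] rows 0.2
```

```bash
python3 -m creep '-0.003 0 0.006 0 0.2;0 0 0.004 0 0.2;0 0 0.003 0 0.2;0 0 0.003 0 0.2;0 0 0 0 0.2'; python3 -m creep '0 0 0.003 0 0.2;0 0 0.003 0 0.2;0 0 0 0 0.2'; python3 -m creep '0 0 0.003 0 0.2;0 0 0.002 0 0.2;0 0 0 0 0.2'
```

```text
clock: 17.3
eef_pos: [0.3888, -0.2113, 0.1314]
eef_rot: [[0.287, 0.958, 0.001], [0.958, -0.287, -0.001], [-0.0, 0.001, -1.0]]
force: [-0.2, 0.9, -0.1]
grip_width: 0.0293
grasp_force: 30.0
clock: 17.68
eef_pos: [0.389, -0.211, 0.1257]
eef_rot: [[0.287, 0.958, 0.001], [0.958, -0.287, 0.0], [0.001, 0.001, -1.0]]
force: [-1.8, 5.1, 8.5]
grip_width: 0.0296
grasp_force: 30.0
clock: 18.05
eef_pos: [0.3898, -0.2107, 0.1211]
eef_rot: [[0.287, 0.958, 0.003], [0.958, -0.287, 0.001], [0.001, 0.003, -1.0]]
force: [0.0, 7.5, 8.8]
grip_width: 0.0299
grasp_force: 30.0
```

Pivoting again; continue down until the force rises at the pan's spring rate.

```bash
python3 -m creep '0 0 0.003 0 0.2;0 0 0.003 0 0.2;0 0 0 0 0.2'; python3 -m creep '0 0 0.003 0 0.2;0 0 0.002 0 0.2;0 0 0 0 0.2'; python3 -m creep '0 0 0.002 0 0.2;0 0 0.001 0 0.2;0 0 0 0 0.2'
```

```text
clock: 18.42
eef_pos: [0.3898, -0.2111, 0.1147]
eef_rot: [[0.287, 0.958, 0.003], [0.958, -0.287, -0.0], [0.001, 0.003, -1.0]]
force: [1.7, 4.8, 4.5]
grip_width: 0.0297
grasp_force: 30.0
clock: 18.8
eef_pos: [0.389, -0.2113, 0.1091]
eef_rot: [[0.287, 0.958, 0.001], [0.958, -0.287, -0.001], [-0.0, 0.001, -1.0]]
force: [3.3, 2.5, 3.1]
grip_width: 0.0294
grasp_force: 30.0
clock: 19.18
eef_pos: [0.389, -0.2114, 0.1064]
eef_rot: [[0.287, 0.958, 0.001], [0.958, -0.287, -0.001], [-0.0, 0.001, -1.0]]
force: [2.8, 4.9, 6.7]
grip_width: 0.0295
grasp_force: 30.0
```

```bash
python3 -m creep '0 0 0.002 0 0.2;0 0 0 0 0.2'; python3 -m creep '0 0 -0.003 0 0.2;0 0 -0.003 0 0.2;0 0 0 0 0.2;0 0 0 0 0.45;0 0 0 0 0.63;0 0 0 0 0.63;0 0 -0.01 0 0.63;0 0 -0.04 0 0.63'; python3 -m creep '0 0 -0.05 0 0.63;0.03 0 -0.05 0 0.63;0.06 0 0 0 0.63;0.06 0 0 0 0.63;0.06 0 0 0 0.63;0.06 0 0 0 0.63;0 0 0 0 0.63;0 0 0 0 0.63'
python3 - <<'E'
from h import *
full=bot.snapshot('top');w=bot.snapshot('wrist')
a=cv2.resize(full[172:232,375:435],None,fx=8,fy=8,interpolation=cv2.INTER_CUBIC)
b=cv2.resize(full[200:290,335:445],None,fx=2.9,fy=2.9,interpolation=cv2.INTER_CUBIC)
o=np.zeros((480,800,3),np.uint8);o[:,:480]=a;o[:b.shape[0],480:480+b.shape[1]]=b[:,:320]
cv2.imwrite('pics/d3.png',o[:,:,::-1])
E
```

```text
clock: 19.42
eef_pos: [0.389, -0.2115, 0.1047]
eef_rot: [[0.287, 0.958, 0.001], [0.958, -0.287, -0.001], [-0.0, 0.001, -1.0]]
force: [2.7, 4.9, 9.5]
grip_width: 0.0295
grasp_force: 30.0
clock: 20.42
eef_pos: [0.3867, -0.2099, 0.1586]
eef_rot: [[0.287, 0.958, -0.004], [0.958, -0.287, 0.003], [0.002, -0.005, -1.0]]
force: [1.4, -0.6, -0.3]
grip_width: 0.0545
grasp_force: 0.0
clock: 21.42
eef_pos: [0.4657, 0.0474, 0.2602]
eef_rot: [[0.286, 0.958, -0.0], [0.958, -0.286, -0.001], [-0.001, 0.0, -1.0]]
force: [0.3, -0.4, 0.0]
grip_width: 0.0548
grasp_force: 0.0
```

View pics/d3.png

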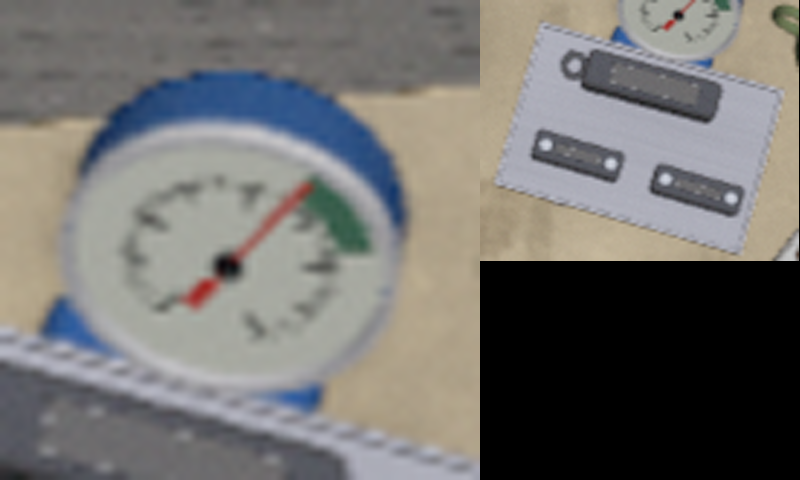

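```bash
python3 -m creep '-0.04 -0.002 -0.01 0 0.63;-0.06 -0.001 0 0 0.63;-0.06 -0.001 0 0 0.63;-0.06 -0.001 0 0 0.63;-0.06 -0.001 0 0 0.63;-0.04 -0.001 0 0 0.63;-0.02 0 0 0 0.63;0 0 0 0 0.63'
python3 - <<'E'
from h import *
go((.376,-.286,.27),1.28)
c=proj('wrist',(.408+.116*.958,-.283-.116*.286,.186));print(c)
im=bot.snapshot('wrist');np.save('w4.npy',im)
u0=int(np.clip(c[0]-100,0,440));v0=int(max(0,c[1]-100));cr=im[v0:v0+200,u0:u0+200];print(u0,v0)
cv2.imwrite('pics/d4.png',cv2.resize(cr,None,fx=3,fy=3,interpolation=cv2.INTER_CUBIC)[:,:,::-1])
E
```

```text
clock: 22.52
eef_pos: [0.36, -0.2783, 0.2699]
eef_rot: [[0.292, 0.956, -0.0], [0.956, -0.292, -0.0], [-0.0, -0.0, -1.0]]
force: [-0.5, 0.1, 0.2]
grip_width: 0.055
grasp_force: 0.0
t 22.52 pos [ 0.36   -0.2783  0.2699] yaw 1.274 turn -0.006 shift [-0.0028  0.0176 -0.0001] rows 0.3
[577.07881347 234.47354676]
440 134
```

View pics/d4.png

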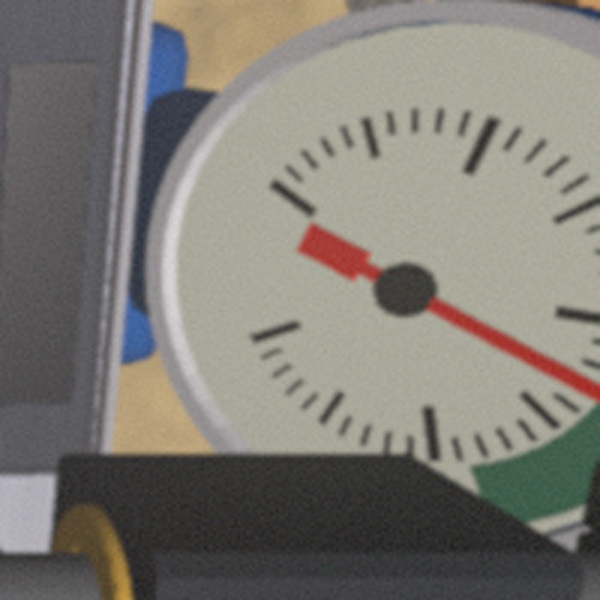

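```bash
python3 -m creep '-0.015 0.03 -0.01 0 0.63;-0.015 0.03 0 0 0.63;0 0 0 0 0.63;0 0 0 0 0.63'
python3 - <<'E'
from h import *
s=bot.get_state();print(s['eef_pos'],s['clock'])
c=proj('wrist',(.408+.116*.958,-.283-.116*.286,.186));print(c)
im=bot.snapshot('wrist')
hsv=cv2.cvtColor(im,cv2.COLOR_RGB2HSV)
u0=int(np.clip(c[0]-110,0,440));v0=int(max(0,c[1]-100))
yaw=-.29;cc,ss=np.cos(yaw),np.sin(yaw);ex=np.array([cc,ss,0]);ey=np.array([-ss,cc,0]);b=np.radians(35)
nrm=-ex*np.cos(b)+np.array([0,0,np.sin(b)]);up=ex*np.sin(b)+np.array([0,0,np.cos(b)])
C=np.array([.408,-.283,.186])+ex*.116
def pl(u,v):
    o,d=ray('wrist',u,v);p=o+d*((C-o)@nrm)/(d@nrm)-C;return np.array([p@-ey,p@up])
def pts(m):
    k,l,st,_=cv2.connectedComponentsWithStats(m.astype(np.uint8))
    out=[]
    for i in range(1,k):
        if st[i,4]>60:
            v,u=np.nonzero(l==i);P=np.array([pl(*q) for q in zip(u,v)])
            if np.hypot(*P.mean(0))<.08: out.append(P);print(st[i],P.mean(0))
    return np.vstack(out)
H,S,V=hsv[...,0],hsv[...,1],hsv[...,2]
box=np.zeros(H.shape,bool);box[v0:v0+220,u0:u0+220]=1
red=pts(((H<8)|(H>172))&(S>140)&(V>90)&box)
grn=pts((H>55)&(H<90)&(S>90)&box)
# hub: dark blob
g=V<90
hub=[l for l in []]
k,l,st,ce=cv2.connectedComponentsWithStats((g&box).astype(np.uint8))
i=min([i for i in range(1,k) if 120<st[i,4]<900],key=lambda i:np.hypot(*pl(*ce[i])));print('hub',st[i],ce[i]);h=pl(*ce[i]);print(h)
q=red-h;far=q[np.hypot(*q.T)>.025];A=lambda q:(np.arctan2(q[:,0],q[:,1])+np.radians(150))%(2*np.pi)
print('needle',np.median(A(far)),'r',np.hypot(*q.T).max());a=A(grn-h);print('band',np.percentile(a,[0,1,50,99,100]),'r',np.percentile(np.hypot(*(grn-h).T),[1,99]))
cv2.imwrite('pics/d5.png',cv2.resize(im[v0:v0+220,u0:u0+220],None,fx=2.7,fy=2.7,interpolation=cv2.INTER_CUBIC)[:,:,::-1]);print(u0,v0)
E
```

```text
clock: 23.08
eef_pos: [0.4101, -0.3211, 0.2796]
eef_rot: [[0.286, 0.958, -0.001], [0.958, -0.286, 0.001], [0.001, -0.001, -1.0]]
force: [-0.9, 0.2, 0.6]
grip_width: 0.0546
grasp_force: 0.0
[ 0.41014636 -0.32109646  0.2795513 ] 23.075
[484.0662781  193.64079439]
[453 171  20  15 168] [-0.00834097 -0.01846363]
[487 191  64  39 282] [0.00769015 0.0254782 ]Traceback (most recent call last):
  File "<stdin>", line 23, in <module>
  File "<stdin>", line 19, in pts
    return _nx.concatenate(arrs, 0, dtype=dtype, casting=casting)
           ~~~~~~~~~~~~~~~^^^^^^^^^^^^^^^^^^^^^^^^^^^^^^^^^^^^^^^
ValueError: need at least one array to concatenate
```

```bash
python3 - <<'E'
from h import *
im=bot.snapshot('wrist');np.save('w5.npy',im)
hsv=cv2.cvtColor(im,cv2.COLOR_RGB2HSV);H,S,V=[hsv[...,i] for i in range(3)]
u0,v0=374,93
cv2.imwrite('pics/d5.png',cv2.resize(im[v0:v0+220,u0:u0+220],None,fx=2.7,fy=2.7,interpolation=cv2.INTER_CUBIC)[:,:,::-1])
m=((H>50)&(H<95)&(S>60))[v0:v0+220,u0:u0+220].astype(np.uint8)
k,l,st,ce=cv2.connectedComponentsWithStats(m);print([(s.tolist()) for s in st[1:] if s[4]>30])
E
```

```text
[[129, 132, 54, 40, 940]]
```

View pics/d5.png

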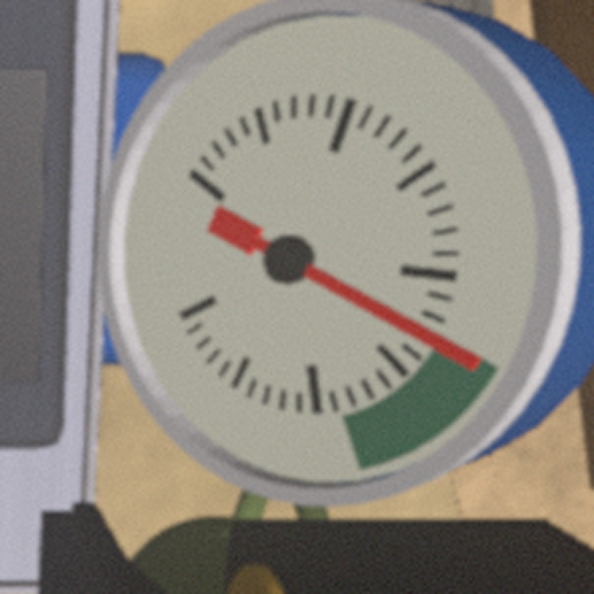

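```bash
python3 - <<'E'
import numpy as np,cv2
P=np.array([(191,173),(258,108),(351,99),(434,164),(456,276),(405,375),(319,412),(233,387),(181,316)],float)
a=np.radians(37.5)*np.arange(9);D=np.c_[np.cos(a),np.sin(a)]
H,_=cv2.findHomography(P,D);f=lambda q:cv2.perspectiveTransform(np.array(q,float).reshape(1,-1,2),H)[0]
print('res',np.abs(f(P)-D).max())
A=lambda q:np.arctan2(q[...,1],q[...,0])%(2*np.pi)
im=np.load('w5.npy')[93:313,374:594];hsv=cv2.cvtColor(im,cv2.COLOR_RGB2HSV);h,s,v=[hsv[...,i].astype(int) for i in range(3)]
px=lambda m:(np.argwhere(m)[:,::-1]+.5)*2.7-.5
R=px(((h<8)|(h>172))&(s>120)&(v>90));G=px((h>50)&(h<95)&(s>60))
c=f([(289,259)])[0];print('hub in dial units',c)
n=f(R);q=n-c;far=np.hypot(*q.T)>.5;print('needle',np.median(A(q[far])),'fit',[A(x) for x in [np.linalg.svd(n-n.mean(0))[2][0]*s for s in(1,-1)]],'r',np.hypot(*q.T).max())
g=f(G);print('band',np.percentile(A(g),[0,.5,2,50,98,99.5,100]),'r',np.percentile(np.hypot(*g.T),[1,99]))
rr=np.hypot(*g.T)
for lo,hi in((1.0,1.15),(1.15,1.3),(1.3,1.45),(1.45,1.6)):
    k=(rr>lo)&(rr<hi)
    if k.any():print(lo,A(g[k]).min(),A(g[k]).max(),k.sum())
E
```

```text
res 0.009756786330911482
hub in dial units [ 0.04055086 -0.03540891]
needle 2.990588375290085 fit [np.float64(2.9756815080844436), np.float64(6.117274161674237)] r 1.3248712414055444
band [2.9815282  2.99229959 3.02734228 3.35981733 3.72451566 3.734555
 3.73908328] r [1.05330655 1.36320396]
1.0 3.065189687830601 3.735479252389224 239
1.15 3.037085019356119 3.7390832835587693 449
1.3 2.9815281979115893 3.737808408294501 252
```

```bash
cat > dial.py <<'E'
from h import *
from scipy.ndimage import map_coordinates
from scipy.optimize import least_squares
def run(im,H0):
    """im: averaged float RGB; H0: full-image px -> dial units; all ticks -> PnP -> needle, band"""
    K=np.array(bot.calibration('wrist')['K']);gray=im.mean(2)
    T=np.radians(7.5)*np.arange(41)
    def samp(r,a,Hi,ch=gray):
        p=cv2.perspectiveTransform(np.stack([r*np.cos(a),r*np.sin(a)],-1).reshape(1,-1,2),Hi)[0]
        return map_coordinates(ch,[p[:,1],p[:,0]],order=1).reshape(np.shape(a))
    H=H0
    for it in range(4):
        Hi=np.linalg.inv(H);obj=[];pix=[]
        for t in T:
            da=np.linspace(-.05,.05,41);rs=np.linspace(.86,.95,7)
            A,Rr=np.meshgrid(t+da,rs);w=samp(Rr,A,Hi).mean(0);w=np.clip(w.max()-w-10,0,None)**2
            if w.sum()<1500: continue
            am=t+(w*da).sum()/w.sum()
            rr=np.linspace(.9,1.12,45);pr=samp(rr,np.full(45,am),Hi);lo,hi=pr[:8].min(),np.median(pr[-8:])
            if hi-lo<20:continue
            k=np.argmax(pr>(lo+hi)/2);q=rr[k]
            if abs(q-1)>.06:continue
            p=cv2.perspectiveTransform(np.array([[[q*np.cos(am),q*np.sin(am)]]]),Hi)[0,0]
            obj.append((np.cos(t),np.sin(t),0));pix.append(p)
        obj=np.array(obj);pix=np.array(pix)
        H,inl=cv2.findHomography(pix,obj[:,:2],cv2.RANSAC,.02);inl=inl.ravel()>0
    ok,rv,tv=cv2.solvePnP(obj[inl],pix[inl],K,None)
    rv,tv=cv2.solvePnPRefineLM(obj[inl],pix[inl],K,None,rv,tv)
    e=cv2.projectPoints(obj[inl],rv,tv,K,None)[0][:,0]-pix[inl]
    print('ticks',inl.sum(),'rms px',np.sqrt((e**2).mean()))
    Rm=cv2.Rodrigues(rv)[0];o=-Rm.T@tv.ravel()
    def onplane(px,h):
        d=(Rm.T@np.linalg.inv(K)@np.c_[px,np.ones(len(px))].T).T;return (o+d*((h-o[2])/d[:,2])[:,None])[:,:2]
    R,G,B=im[...,0],im[...,1],im[...,2]
    V,U=np.mgrid[:480,:640];P=np.c_[U.ravel(),V.ravel()].astype(float)
    D=onplane(P,0);near=np.hypot(*D.T)<1.6
    wr=np.clip(R-np.maximum(G,B)-40,0,40).ravel()*near  # red weight
    idx=np.flatnonzero(wr>0)
    sgn=np.sign(o[2])
    def res(x):  # needle line through axis at height h, angle th
        h,th=x;q=onplane(P[idx],h*sgn);return (q@[-np.sin(th),np.cos(th)])*np.sqrt(wr[idx])
    for h0 in(0.,.08):
        s=least_squares(res,(h0,2.98));print('needle fit h,th',s.x,'cost',s.cost)
    h,th=s.x
    gm=(G-R).ravel()
    # band edges: profile of G-R along arcs on dial face
    Hi=np.linalg.inv(H);gr=G-R
    for r in(1.12,1.18,1.24,1.30,1.34,1.36):
        a=np.linspace(2.7,4,651)
        X=np.c_[r*np.cos(a),r*np.sin(a),0*a];p=cv2.projectPoints(X,rv,tv,K,None)[0][:,0]
        w=map_coordinates(gr,[p[:,1],p[:,0]],order=1);base=np.median(w[-100:]);top=np.percentile(w,90)
        m=np.flatnonzero(w>(base+top)/2)
        if len(m): print('r',r,'edges',a[m[0]].round(4),a[m[-1]].round(4),'mid from far',(a[m[-1]]-.385).round(4))
    return th
E
python3 - <<'E'
from dial import *
P=np.array([(191,173),(258,108),(351,99),(434,164),(456,276),(405,375),(319,412),(233,387),(181,316)],float)
P=(P+.5)/2.7-.5+[374,93];a=np.radians(37.5)*np.arange(9)
H,_=cv2.findHomography(P,np.c_[np.cos(a),np.sin(a)])
im=np.mean([bot.snapshot('wrist').astype(float) for _ in range(8)],0)
np.savez('a.npz',im=im,H=H,pos=bot.get_state()['eef_pos'],rot=bot.get_state()['eef_rot'])
run(im,H)
E
```

```text
ticks 35 rms px 0.09283584282337232
needle fit h,th [0.09473019 2.97226833] cost 13.620062303664234
needle fit h,th [0.0947302  2.97226832] cost 13.620062303663817
r 1.12 edges 3.062 3.756 mid from far 3.371
r 1.18 edges 3.056 3.754 mid from far 3.369
r 1.24 edges 3.052 3.752 mid from far 3.367
r 1.3 edges 2.974 3.75 mid from far 3.365
r 1.34 edges 2.974 3.75 mid from far 3.365
r 1.36 edges 2.97 3.752 mid from far 3.367
```

```bash
python3 -m creep '0 0 0 -0.175 1;0 0 0 -0.175 1;0 0 0 -0.175 1;0 0 0 -0.175 1;0 0 0 -0.175 1;0 0 0 -0.175 1;0 0 0 -0.175 1;0 0 0 -0.175 1'; python3 -m creep '0 0 0 -0.175 1;0 0 0 0 1'; python3 -c "
from h import *
go((.4124,-.2822,.108),2.852)
print(bot.get_state()['q'])"
```

```text
clock: 24.58
eef_pos: [0.4104, -0.3221, 0.2798]
eef_rot: [[-0.898, 0.44, -0.0], [0.44, 0.898, 0.0], [0.0, 0.0, -1.0]]
force: [0.2, 0.6, -1.0]
grip_width: 0.087
grasp_force: 0.0
clock: 24.82
eef_pos: [0.4105, -0.3222, 0.2798]
eef_rot: [[-0.959, 0.284, -0.0], [0.284, 0.959, 0.0], [0.0, 0.0, -1.0]]
force: [-0.8, 0.4, -0.2]
grip_width: 0.0871
grasp_force: 0.0
t 24.82 pos [ 0.4105 -0.3222  0.2798] yaw 2.853 turn 0.001 shift [0.0096 0.0388 0.1718] rows 2.7
[-8.16655188e-01 -6.14838709e-02  1.71859002e+00  4.36358125e-06
  1.48452847e+00 -2.09900264e+00]
```

```bash
python3 - <<'E'
from h import *
y=-.29;c,s=np.cos(y),np.sin(y);O=np.array([.408,-.283]);R=np.array([[c,-s],[s,c]])
for n,x,v,z in(('b2',545,144,.128),('b2',611,163,.128),('b1',665,178,.128),('b1',731,198,.128),('main',585,88,.136),('main',715,120,.136),('pan',541,25,.103),('pan',780,92,.103),('pan',740,252,.103),('pan',497,183,.103)):
    print(n,R.T@(atz('top',335+(x-480)/2.9,200+v/2.9,z)[:2]-O))
E
python3 -m creep '0.005 0.02 0.02 0 1;0.005 0.019 0.04 0 1;0 0 0.05 0 1;0 0 0.02 0 1;0 0 0 0 1'
```

```text
b2 [-0.04041448  0.09212271]
b2 [-0.03997738  0.02319674]
b1 [-0.03909115 -0.03284527]
b1 [-0.03962778 -0.10154454]
main [0.02458001 0.06943754]
main [ 0.03048033 -0.0645129 ]
pan [0.08067187 0.13065102]
pan [ 0.08324002 -0.12351468]
pan [-0.08646121 -0.12750966]
pan [-0.08939001  0.1277208 ]
clock: 25.45
eef_pos: [0.4108, -0.2808, 0.148]
eef_rot: [[-0.958, 0.286, -0.003], [0.286, 0.958, 0.003], [0.004, 0.002, -1.0]]
force: [-0.1, 0.5, 0.9]
grip_width: 0.0866
grasp_force: 0.0
```

```bash
python3 -m creep '0 -0.004 0.02 0 1;0 0 0.015 0 1;0 0 0.003 0 1;0 0 0 0 1;0.008 0 0 0 1;0.008 0 0 0 1;0 0 0 0 1'; python3 -m creep '0.006 0 0 0 1;0.006 0 0 0 1;0.005 0 0 0 1;0.004 0 0 0 1;0 0 0 0 1'
```

```text
clock: 26.32
eef_pos: [0.395, -0.2811, 0.1122]
eef_rot: [[-0.959, 0.283, 0.0], [0.283, 0.959, -0.0], [-0.0, -0.0, -1.0]]
force: [-0.2, 0.4, 0.3]
grip_width: 0.0868
grasp_force: 0.0
clock: 26.95
eef_pos: [0.3749, -0.2752, 0.1119]
eef_rot: [[-0.959, 0.283, -0.001], [0.283, 0.959, 0.0], [0.0, -0.0, -1.0]]
force: [2.7, -1.3, 0.3]
grip_width: 0.0872
grasp_force: 1.4
```

```bash
python3 -m creep '-0.006 0 0 0 1;0 0 -0.03 0 1;0 0 -0.06 0 1;0 0 -0.06 0.175 0.63;0 0 0 0.175 0.63;0 0 0 0.175 0.63;0 0 0 0.175 0.63;0 0 0 0.175 0.63'; python3 -m creep '0 0 0 0.175 0.63;0 0 0 0.175 0.63;0 0 0 0.175 0.63;0 0 0 0.008 0.63'; python3 -c "
from h import *
go((.3695,.298,.13),1.445)"
```

```text
clock: 27.95
eef_pos: [0.3805, -0.2766, 0.2611]
eef_rot: [[-0.392, 0.92, -0.002], [0.92, 0.392, 0.002], [0.002, -0.002, -1.0]]
force: [0.5, -0.6, -0.6]
grip_width: 0.0559
grasp_force: 0.0
clock: 28.45
eef_pos: [0.3807, -0.2766, 0.2612]
eef_rot: [[0.122, 0.992, -0.002], [0.992, -0.122, 0.001], [0.001, -0.002, -1.0]]
force: [-0.7, -0.4, -0.4]
grip_width: 0.0549
grasp_force: 0.0
t 28.45 pos [ 0.3807 -0.2766  0.2612] yaw 1.448 turn 0.003 shift [ 0.5687 -0.0832  0.1312] rows 9.1
```

```bash
python3 -m creep '0.04 0 0 0 0.63;0.06 0 0 0 0.63;0.06 0 0 0 0.63;0.06 0 0 0 0.63;0.06 0 0 0 0.63;0.06 -0.01 0 0 0.63;0.06 -0.02 0 0 0.63;0.06 -0.02 0 0 0.63'; python3 -m creep '0.05 -0.02 0.02 0 0.63;0.03 -0.01 0.03 0 0.63;0 0 0.04 0 0.63;0 0 0.03 0 0.63;0 0 0 0 0.63'; python3 -c "
from h import *
go((.3695,.298,.062),1.445)"
```

```text
clock: 29.45
eef_pos: [0.3878, 0.186, 0.2617]
eef_rot: [[0.12, 0.993, -0.0], [0.993, -0.12, -0.001], [-0.001, -0.0, -1.0]]
force: [2.0, 0.3, 0.3]
grip_width: 0.0551
grasp_force: 0.0
clock: 30.08
eef_pos: [0.3664, 0.2663, 0.1391]
eef_rot: [[0.12, 0.993, -0.006], [0.993, -0.12, -0.003], [-0.004, -0.006, -1.0]]
force: [-0.1, 0.5, -0.6]
grip_width: 0.0547
grasp_force: 0.0
t 30.07 pos [0.3664 0.2663 0.1391] yaw 1.45 turn 0.005 shift [ 0.0319 -0.0009  0.0771] rows 1.2
```

```bash
python3 -m creep '0.031 0 0 0.005 0.63;0 0 0.03 0 0.63;0 0 0.025 0 0.63;0 0 0.015 0 0.63;0 0 0 0 0.63;0 0 0 0 0.2;0 0 0 0 0.2;0 0 0 0 0.2'; python3 -m creep '0 0 0 0 0.2;0 0 0 0 0.2'; python3 -c "
from h import *
go((.3695,.298,.062),1.445)"
```

```text
clock: 31.08
eef_pos: [0.3729, 0.2983, 0.0726]
eef_rot: [[0.129, 0.992, 0.001], [0.992, -0.129, 0.001], [0.001, 0.001, -1.0]]
force: [-3.3, -0.3, 1.2]
grip_width: 0.0324
grasp_force: 1.4
clock: 31.32
eef_pos: [0.3724, 0.2983, 0.0724]
eef_rot: [[0.129, 0.992, -0.0], [0.992, -0.129, 0.0], [0.0, -0.0, -1.0]]
force: [-3.7, 0.2, 6.1]
grip_width: 0.0299
grasp_force: 30.0
t 31.32 pos [0.3724 0.2983 0.0724] yaw 1.442 turn -0.003 shift [-0.0007 -0.0028  0.0104] rows 0.2
```

```bash
python3 -m creep '0 0 0 0 0.55;0 0 0 0 0.6;0 0 0.005 0 0.6;0 0 0.004 0 0.6;0 0 0 0 0.2;0 0 0 0 0.2;0 0 0 0 0.2;0 0 0 0 0.2'; python3 -m creep '0 0 0 0 0.2;0 0 -0.01 0 0.2;0 0 -0.03 0 0.2;0 0 -0.05 0 0.2;0 0 -0.06 0 0.2;0 0 -0.05 0 0.2;0 0 0 0 0.2'; python3 -c "
from h import *
y=-.29;c,s=np.cos(y),np.sin(y);O=np.array([.408,-.283]);R=np.array([[c,-s],[s,c]])
p=O+R@[-.011,-.003];print(p);go((*p,.26),1.28)"
```

```text
clock: 32.33
eef_pos: [0.3726, 0.2981, 0.063]
eef_rot: [[0.129, 0.992, -0.0], [0.992, -0.129, 0.0], [0.0, -0.0, -1.0]]
force: [-1.2, -0.2, -0.2]
grip_width: 0.0297
grasp_force: 29.9
clock: 33.2
eef_pos: [0.3748, 0.2993, 0.268]
eef_rot: [[0.129, 0.992, 0.008], [0.992, -0.129, 0.004], [0.005, 0.008, -1.0]]
force: [0.1, 0.8, -5.0]
grip_width: 0.0291
grasp_force: 29.9
[ 0.39660146 -0.28272926]
t 33.2 pos [0.3748 0.2993 0.268 ] yaw 1.442 turn 0.162 shift [-0.5513  0.1878  0.008 ] rows 8.8
```

```bash
python3 -m creep '-0.03 0.03 0 0.081 0.2;-0.05 0.03 0 0.081 0.2;-0.06 0.03 0 0 0.2;-0.06 0.02 0 0 0.2;-0.06 0.02 0 0 0.2;-0.06 0.02 0 0 0.2;-0.06 0.015 0 0 0.2;-0.06 0.012 0 0 0.2'; python3 -m creep '-0.06 0 0 0 0.2;-0.03 0 0 0 0.2;0 0 0 0 0.2';python3 -c "
from h import *
y=-.29;c,s=np.cos(y),np.sin(y);O=np.array([.408,-.283]);R=np.array([[c,-s],[s,c]])
p=O+R@[-.015,-.0045];print(p);go((*p,.135),1.28)"
```

```text
clock: 34.2
eef_pos: [0.4238, -0.1638, 0.2605]
eef_rot: [[0.287, 0.958, -0.003], [0.958, -0.287, 0.002], [0.001, -0.003, -1.0]]
force: [1.1, -0.4, -4.9]
grip_width: 0.0295
grasp_force: 29.9
clock: 34.58
eef_pos: [0.3976, -0.2497, 0.2603]
eef_rot: [[0.291, 0.957, -0.004], [0.957, -0.291, 0.003], [0.001, -0.004, -1.0]]
force: [-0.3, 0.4, -5.0]
grip_width: 0.0298
grasp_force: 29.9
[ 0.39233956 -0.28302281]
t 34.58 pos [ 0.3976 -0.2497  0.2603] yaw 1.276 turn -0.004 shift [-0.0334  0.0045  0.1253] rows 2.0
```

```bash
python3 -m creep '-0.033 0.004 0.02 0 0.2;0 0 0.03 0 0.2;0 0 0.035 0 0.2;0 0 0.015 0 0.2;0 0 0.005 0 0.2;0 0 0 0 0.2'; python3 -c "
from h import *
go((.3923,-.283,.13),1.28)"
```

```text
clock: 35.33
eef_pos: [0.3944, -0.2813, 0.1585]
eef_rot: [[0.286, 0.958, 0.001], [0.958, -0.286, -0.0], [-0.0, 0.001, -1.0]]
force: [-0.3, -0.8, -4.0]
grip_width: 0.0302
grasp_force: 29.9
t 35.33 pos [ 0.3944 -0.2813  0.1585] yaw 1.28 turn 0.0 shift [-0.0022 -0.0015  0.0285] rows 0.5
```

```bash
python3 -m creep '-0.002 -0.002 0.012 0 0.2;0 0 0.01 0 0.2;0 0 0.006 0 0.2;0 0 0.003 0 0.2;0 0 0 0 0.2'; python3 -m creep '0 0 0.003 0 0.2;0 0 0.003 0 0.2;0 0 0 0 0.2'; python3 -m creep '0 0 0.003 0 0.2;0 0 0.002 0 0.2;0 0 0 0 0.2'
```

```text
clock: 35.95
eef_pos: [0.3914, -0.2826, 0.1268]
eef_rot: [[0.287, 0.958, -0.0], [0.958, -0.287, 0.0], [0.0, -0.0, -1.0]]
force: [0.2, 0.1, -4.5]
grip_width: 0.0296
grasp_force: 29.9
clock: 36.33
eef_pos: [0.3918, -0.2829, 0.1215]
eef_rot: [[0.287, 0.958, 0.001], [0.958, -0.287, -0.001], [-0.0, 0.001, -1.0]]
force: [-1.6, 2.9, 3.1]
grip_width: 0.0299
grasp_force: 30.0
clock: 36.7
eef_pos: [0.3925, -0.2823, 0.1171]
eef_rot: [[0.287, 0.958, 0.002], [0.958, -0.287, 0.0], [0.001, 0.002, -1.0]]
force: [0.1, 5.2, 6.2]
grip_width: 0.0299
grasp_force: 30.0
```

```bash
python3 -m creep '0 0 0.003 0 0.2;0 0 0.003 0 0.2;0 0 0 0 0.2'; python3 -m creep '0 0 0.003 0 0.2;0 0 0.002 0 0.2;0 0 0 0 0.2'; python3 -m creep '0 0 0.002 0 0.2;0 0 0.002 0 0.2;0 0 0 0 0.2'
```

```text
clock: 37.08
eef_pos: [0.3929, -0.2826, 0.111]
eef_rot: [[0.287, 0.958, 0.003], [0.958, -0.287, -0.0], [0.001, 0.003, -1.0]]
force: [1.6, 5.0, 5.2]
grip_width: 0.0296
grasp_force: 30.0
clock: 37.45
eef_pos: [0.3929, -0.2827, 0.106]
eef_rot: [[0.287, 0.958, 0.003], [0.958, -0.287, -0.001], [0.0, 0.003, -1.0]]
force: [2.0, 4.9, 4.6]
grip_width: 0.0298
grasp_force: 30.0
clock: 37.83
eef_pos: [0.3926, -0.2829, 0.1017]
eef_rot: [[0.287, 0.958, 0.002], [0.958, -0.287, -0.001], [-0.0, 0.003, -1.0]]
force: [2.7, 4.5, 4.7]
grip_width: 0.0304
grasp_force: 30.0
```

```bash
python3 -m creep '0 0 0.002 0 0.2;0 0 0.001 0 0.2;0 0 0 0 0.2'; python3 -m creep '0 0 0.002 0 0.2;0 0 0 0 0.2'
```

```text
clock: 38.2
eef_pos: [0.3925, -0.2831, 0.1]
eef_rot: [[0.287, 0.958, 0.002], [0.958, -0.287, -0.001], [-0.0, 0.002, -1.0]]
force: [-0.6, 7.5, 15.8]
grip_width: 0.03
grasp_force: 30.0
clock: 38.45
eef_pos: [0.3924, -0.2832, 0.0998]
eef_rot: [[0.287, 0.958, 0.001], [0.958, -0.287, -0.001], [-0.0, 0.002, -1.0]]
force: [-7.0, 12.1, 30.6]
grip_width: 0.0299
grasp_force: 30.0
```

```bash
python3 -m creep '0 0 -0.003 0 0.2;0 0 -0.003 0 0.2;0 0 0 0 0.2'
```

```text
clock: 38.83
eef_pos: [0.3918, -0.2833, 0.1021]
eef_rot: [[0.287, 0.958, 0.001], [0.958, -0.287, -0.001], [-0.001, 0.001, -1.0]]
force: [3.9, 0.6, 2.1]
grip_width: 0.0294
grasp_force: 30.0
```

```bash
python3 -m creep '0 0 -0.001 0 0.2;0 0 0 0 0.38;0 0 0 0 0.42;0 0 0 0 0.42;0 0 -0.005 0 0.42;0 0 -0.02 0 0.42;0 0 -0.04 0 0.42;0 0 -0.05 0 0.42'; python3 -m creep '0 0 -0.06 0 0.5;0.03 0 0 0 0.5;0.06 0 0 0 0.5;0.06 0 0 0 0.5;0.06 0 0 0 0.5;0.06 0 0 0 0.5;0 0 0 0 0.5;0 0 0 0 0.5'
python3 - <<'E'
from h import *
full=bot.snapshot('top')
f=full.astype(int);c=f[172:232,375:435]
m=(c[...,0]>130)&(c[...,1]<110);v,u=np.nonzero(m);print('red',[(int(a)+375,int(b)+172) for a,b in zip(u,v)])
far=[(a,b) for a,b in zip(u+375,v+172) if a>406]
dialang('top',[(403.4,205.4)]+[tuple(max(far,key=lambda p:(p[0]-403.4)**2+(p[1]-205.4)**2)),tuple(np.mean(far,0))] if far else [(403.4,205.4)],(.408,-.283),-.29)
# bars on pan: dark blobs in top view
g=full.max(2);mm=np.zeros_like(g);mm[200:295,335:445]=(g[200:295,335:445]<110)
k,l,st,ce=cv2.connectedComponentsWithStats(mm)
y=-.29;cc,s=np.cos(y),np.sin(y);R=np.array([[cc,-s],[s,cc]])
for i in range(1,k):
    if st[i,4]>30: print(st[i],R.T@(atz('top',*ce[i],.125)[:2]-[.408,-.283]),cv2.minAreaRect(np.argwhere(l==i)[:,::-1].astype(np.float32)))
E
```

```text
clock: 39.83
eef_pos: [0.3907, -0.282, 0.2183]
eef_rot: [[0.287, 0.958, -0.002], [0.958, -0.287, 0.002], [0.001, -0.002, -1.0]]
force: [-0.8, -0.5, 0.4]
grip_width: 0.0362
grasp_force: 0.0
clock: 40.83
eef_pos: [0.4687, -0.0242, 0.278]
eef_rot: [[0.286, 0.958, -0.0], [0.958, -0.286, -0.001], [-0.001, 0.0, -1.0]]
force: [0.1, -0.1, -0.2]
grip_width: 0.0436
grasp_force: 0.0
red [(412, 203), (413, 203), (414, 203), (415, 203), (416, 203), (417, 203), (418, 203), (405, 204), (406, 204), (407, 204), (408, 204), (409, 204), (410, 204), (411, 204), (412, 204), (413, 204), (414, 204), (396, 205), (397, 205), (398, 205), (399, 205), (400, 205), (395, 206), (396, 206), (397, 206), (398, 206), (399, 206), (400, 206)]
ang 3.605 r 0.0439
ang 3.56 r 0.0282
C err [-0.00282703  0.00272679 -0.0049824 ]
[363 218  55  25 590] [0.04653193 0.01354514] ((389.58013916015625, 228.5220947265625), (55.24674606323242, 14.459887504577637), 15.422160148620605)
[377 244  31  18 258] [-0.01959525 -0.0067408 ] ((392.02386474609375, 252.4187774658203), (30.756128311157227, 10.496586799621582), 16.389541625976562)
[351 250  31  21 261] [-0.06234852  0.06060692] ((365.5567321777344, 259.7474365234375), (30.460384368896484, 10.458065032958984), 23.96249008178711)
[393 266  31  13 264] [-0.06049669 -0.06644336] ((408.0346984863281, 271.65350341796875), (30.846153259277344, 10.248883247375488), 5.710593223571777)
```

```bash
python3 -m creep '0 0 0 0 0.5;0 0 0 0 0.5;0 0 0 0 0.5'; python3 -c "
from cell import bot
print(bot.sign_off())"
```

```text
clock: 41.25
eef_pos: [0.4688, -0.0248, 0.2778]
eef_rot: [[0.288, 0.958, -0.0], [0.958, -0.288, -0.0], [-0.0, -0.0, -1.0]]
force: [0.3, 0.6, 0.1]
grip_width: 0.0435
grasp_force: 0.0
the job is handed in; nothing more can be done
None
```

I handed the job in at 41.3 s with all three make-weights flat on the pan and the needle at about 3.6 rad, inside the green band (about 2.98–3.75 rad). With two weights the needle was at 2.972 rad, too near the lower edge to be certain it was outside, so the third was a judgement call. While I set down the third weight, the wrist force reached about 31 N against something rigid, possibly the dial head; I backed off.

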